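# Drop the last coin roll and hold the deposit box unlocked

### The job

Cashing up at the cheese counter: swing the sprung drop lever on the steel deposit box to its stop so that the coin roll standing in its pocket falls down the chute, and let the lever spring back. Then take the key with the round bow out of the wooden key block, work it fully home in the box's keyhole past the sticky pins (wiggle it a little if it binds), and turn it clockwise a quarter turn to its stop. Finish while still gripping the key and holding it turned against its spring, so that the bolt stays drawn for the colleague who empties the drawer; leave the other two keys and the goods around where they are.

Things in the scene. Friction and masses are not known exactly. Their poses are not given: they have to be found in the camera images.
- deposit_box: Grey steel counter deposit box, 200 (x) x 270 (y) x 100 mm high, fixed on the counter; origin at the centre of its underside, z up; its drawer front with a cup pull faces its own -x. On its flat top, near the front left (+y), the lock; on the right half (-y) the drop lever with its pocket. The chute is an open round 40 mm hole in the top at (42, -28) mm.
- keyhole (a point): Centre of the keyhole's mouth, 119 mm above the counter, at (-55, 85) mm of the box, on a 60 x 46 mm steel plate on the dark lock case (66 x 52 mm); axes as the box's. The hole goes straight down: a slot 18 mm long along the box's x and 7 mm wide along the box's y. The plate is fixed and 5 mm thick; under it sits the turning plug with the same slot.
- plug_bottom (a point): Point on the keyhole's axis 34 mm below the mouth, where the key's tip stands when the key is home. Four sprung, sticky pins 16 and 26 mm below the mouth press on the blade from both broad sides: past the first a straight push takes about 12 to 22 N, less (8 to 15 N) while the key is twisted to and fro by 2 to 6 degrees.
- plug (a joint): Turn of the lock's plug, rad: 0 = rest (slot in line with the keyhole), grows clockwise seen from above, stop at 1.5 (a quarter turn). A spring turns it back, 0.05 Nm at rest and 0.20 Nm at the stop. The key can turn only when fully home (collar on the plate) and come out only when turned back. Between key and slot there is about 0.15 rad of play.
- bolt (a joint): Lock bolt, m: brass bar that sticks out of the front of the lock case through the keeper of the drawer front; 0 = shot, moves back 11 mm per rad of the plug, 0.017 = fully drawn.
- drop_lever (a joint): Sprung drop lever, rad: 0 = rest, grows counter-clockwise seen from above (the post swings along the front part of the box's top towards the box's right, -y), stop at 1.30. A spring returns it: about 1 N at the post at rest, 3.2 N at the stop.
- lever_post (a point): A point on the lever's upright black finger post, 36 mm above the box's top and 72 mm from the pivot. The post has an 11 mm thick stem and a 17 mm thick knob, and stands free from the lever's flat arm (17 mm above the box's top) up to 55 mm above the box's top. This point's x axis points outward along the arm.
- lever_pivot (a point): The lever's upright pivot axis, at the height of the box's top, at (10, -60) mm of the box; the hub is 24 mm thick, 27 mm high. At rest the arm points 150 degrees counter-clockwise from the box's +x. Opposite the arm, 45 mm from the pivot, the lever carries a bottomless round pocket, 42 mm outside and 26 mm high, that drags the coin roll over the chute.
- coin_roll_center (a point): Centre of the coin roll, an upright brown cylinder 25 mm thick and 30 mm high that starts in the lever's pocket on top of the box.
- key_block: Wooden key block, 52 x 142 mm, 44 mm high, fixed on the counter; origin at the centre of its underside. Three keys stand in its slots, bows up, in a row along its y at -46, 0 and +46 mm, in an order that varies.
- key_round_bow (a point): The key to use, with the round bow. Centre of its bow, a black disc 34 mm across and 10 mm thick whose flat faces look along this point's x (grip it along x); disc and blade are broad along y, the blade points down (-z). In the block this point is 25 mm above the block's top, with the key home 25 mm above the keyhole's mouth.
- key_round_tip (a point): Tip of the round-bowed key's blade, on the key's axis, 59 mm below the bow's centre. The blade is 16 mm broad (along y) and 5 mm thick (along x), its lowest 7 mm taper to 9 x 2 mm; it is the same after half a turn.
- key_round: The round-bowed key itself (50 g); origin at its tip, z towards the bow. The underside of its 20 mm wide collar is 34 mm above the tip, the bow reaches from 42 to 76 mm above the tip.
- key_square_bow (a point): Centre of the bow of a key for another lock, a black square of 32 mm; not to be used, its blade is too broad. Leave it standing.
- key_bar_bow (a point): Bow of a key for another lock, a black T-shaped bow 40 mm broad; not to be used, its blade is too broad. Leave it standing.
- little_tomme: Small brown round cheese, 86 mm across, 59 mm high, a bystander; origin at its underside.
- orange_near: Orange waxed ball cheese, 132 mm, a bystander; origin at its underside.
- orange_far: Orange waxed ball cheese, 125 mm, a bystander farther back; origin at its underside.
- serving_tongs: Serving tongs lying at the right front, 164 mm long, a bystander.
- white_disc: White flat disc cheese on the round board at the left, a bystander.
- white_disc_2: Another white flat disc cheese on the round board at the left, a bystander.

How it is judged:
By the outcome, as a careful person would: the job done as asked, in the order asked, and still so for the second after the job is handed in, while the arm keeps its last pose, push and grip.
It also fails if it takes over 67 s, if anything falls off the work surface, if the arm or the gripper's body presses on something with over 40 N, if the wrist force passes 120 N, or if a joint passes its speed limit or range.

### The arm

A 6-joint arm with a two-finger parallel gripper is mounted at the origin on a cart in front of the work surface, level with it; the furniture and walls round the work are solid. World frame = base frame: x ahead of the robot, y to its left, z up, the work surface at z = 0. Lengths are in m, angles in rad, forces in N, time in s.
With the tool pointing down it reaches from about 0.35 to 0.85 m from the base axis. Payload 8.1 kg.
Tool frame: the origin (TCP) lies at the very end of the fingers, on their centre line; the grasp point (between the pads) lies 19 mm behind it (robot.pinch_z is the z of the grasp point in the tool frame, in m); z points along the fingers, y is the direction in which the jaws open and shut (so a half turn about z gives the same grasp; the last joint's range is limited). The gripper opens to 93 mm and grips with 3 to 60 N. Pads are 15 mm wide; open, the fingers measure 128 mm over their backs; the gripper's body (75 mm by 188 mm) begins 65 mm behind the grasp point.
Start: joints at [-1.43, 0.13, 1.488, -0, 1.523, -0.085], TCP at [0.134, -0.585, 0.219] pointing down, gripper open.
Joint ranges: [-2.96, 2.96], [-0.89, 2.26], [0.02, 2.5], [-1.34, 4.48], [0, 2.73], [-2.66, 2.66]. Speed limits (rad/s): [2.39, 2.39, 2.79, 3.14, 3.14, 3.14].

### API

Orientations are given as a rotation vector (axis times angle).
In Python, from plant import robot gives the robot as it stands.
- The arm moves only by the tool drive_tool, never from a script. Its argument "steps" is a list of rows, each an object of numbers: "jaw": the opening, from 0 (shut) to 1 (fully open); "tx", "ty", "tz": the shift along the tool's x, y, z scaled (see below); "turn": the turn about the tool's z scaled (see below). A call has 1 to 12 rows; each row is the pose to reach, as a shift and turn from the pose commanded when the call began, along the tool's axes at that moment, turning the shorter way round; what a row does not reach only later rows make up. The controller multiplies each number of a shift by 0.3 m and each number of a turn by 180 degrees. A row lasts 1/10 s, in which the tool goes at most 50 mm and 8.59 degrees, less where a joint would pass 70% of its speed; a pose out of reach is approached as far as the arm can. A call with a number of a shift or a turn outside -1 to 1 is refused whole. A call with a gripper value outside its range is refused whole. The fingers move at their own pace and stop on an object; "force" is the grip in N (left out, the last holds). Time passes only in rows, so rows that repeat a pose let the fingers close. It gives the time, the measured TCP pose, the force and the opening at its end, in the units of the state.
- robot.read_state(): the state, without advancing time (a new reading comes with each control period).
- robot.read_camera(name): name is "side" or "top" or "wrist"; returns (picture, depth): 420x560x3 uint8, blue, green, red; 420x560 float32, m along the optical axis (not along the pixel's ray), 0 where there is no reading.
- robot.get_calibration(name): a dict with "fx", "fy", "cx", "cy" (pixels), "eye" and "attitude" of the camera in the world. Camera axes: x right, y down, z forward; pixel columns grow to the right and rows downward; lengths in m; the calibration is good to about 2 mm. A picture is of the moment at which its call begins: read the wrist's pose just before it. get_calibration takes no time and is no camera call; for the wrist camera it gives the pose at the moment of the call.
- robot.close_job(): hands the job in, once; it reports no verdict.
The state is a dict: "t": time; "q": joint angles; "dq": joint speeds; "joint_torque": joint torques, N m; "tool_pos": TCP position; "orientation": TCP orientation; "force": force on the tool from outside, world axes, zero at the start; "wrist_torque": the same for the moment, N m; "opening": finger opening in m.
Only numpy, scipy, OpenCV 4.12 (cv2) and the standard library are available. Lean on these libraries where they do the work, as an engineer would, in place of code of your own. Each camera call takes 0.05 s, during which the arm holds its last target.

## Working session

There is one attempt and no reset: what is moved stays moved. The work goes in short steps, Python scripts to look and compute and a tool call to move; the robot and the scene stay as the last step left them, time stands still between calls to the robot, and variables do not carry over. Pictures are saved under pics/ and viewed, and the job is handed in when it is done.

Besides the shell and the picture viewer there is one more tool, called after "Call:" as name(argument=value, ...) on one line, values as JSON. drive_tool: Moves the arm, as the interface text tells. Its arguments: {"type":"object","properties":{"steps":{"type":"array"},"force":{"type":"number"}},"required":["steps"]}

```bash
ls; mkdir -p pics
python3 - <<'E'
from plant import robot
import cv2
s=robot.read_state(); print(s); print(robot.pinch_z)
for n in ["top","side","wrist"]:
    c=robot.get_calibration(n); print(n,c)
    im,d=robot.read_camera(n); cv2.imwrite(f"pics/{n}0.png",im)
    import numpy as np; np.save(f"pics/{n}0.npy",d)
E
```

```text
pics
{'t': 0.0, 'q': array([-1.43041877e+00,  1.31190600e-01,  1.48927507e+00, -1.38634266e-05,
        1.52302914e+00, -8.53958585e-02]), 'dq': array([ 2.12709920e-04,  9.98986298e-04, -2.01942177e-03, -7.70447873e-04,
        9.25421717e-05, -2.82735688e-04]), 'joint_torque': array([-2.98180552e-03, -5.59842610e+01, -4.91761351e+01,  7.64313480e-02,
        3.48999817e-02, -1.46259340e-04]), 'tool_pos': array([ 0.13425307, -0.58418705,  0.2175722 ]), 'orientation': array([-3.11970752e+00, -3.53678208e-01,  1.03809493e-04]), 'force': array([-0.66419119, -0.29010006,  0.15650621]), 'wrist_torque': array([-0.05227621,  0.0304349 , -0.01619996]), 'opening': 0.09302644978361503}
-0.0188
top {'fx': 454.9413034134929, 'fy': 454.9413034134929, 'cx': 273.0106388666804, 'cy': 212.11157501923017, 'eye': array([ 0.42142213, -0.08669793,  1.49025942]), 'attitude': array([-2.16310356,  2.18307269, -0.10738613])}
side {'fx': 390.6645996895478, 'fy': 390.6645996895478, 'cx': 280.85127048892144, 'cy': 210.3019029175224, 'eye': array([0.17446329, 0.81663512, 0.63301242]), 'attitude': array([-0.46981316,  2.45663104, -1.50510275])}
wrist {'fx': 334.45645447620643, 'fy': 334.45645447620643, 'cx': 276.64766424424755, 'cy': 210.21632140346568, 'eye': array([ 0.20016757, -0.56902124,  0.38333599]), 'attitude': array([ 2.30265269, -1.83304617, -0.22637412])}
```

View pics/top0.png

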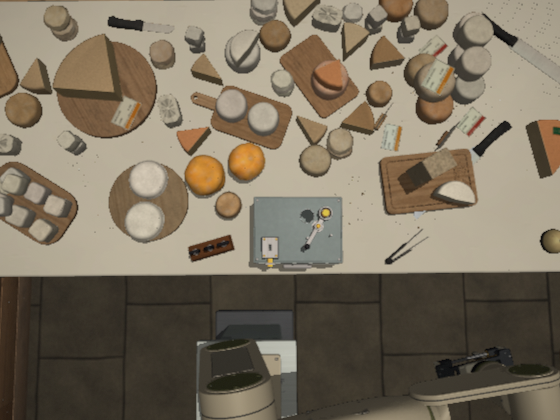

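View pics/side0.png

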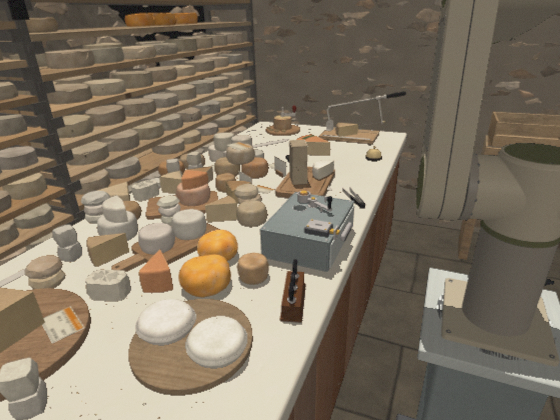

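View pics/wrist0.png

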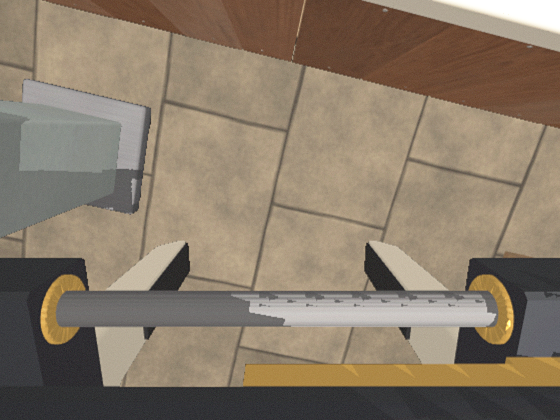

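The top view shows the box at about (297,232) px and the key block at about (210,247). The lever runs from its knob at (306,247) to the pocket at (326,213), and the lock is at (270,246). I'll zoom in on these.

```bash
cat > h.py <<'E'
import numpy as np, cv2
from scipy.spatial.transform import Rotation as R
from plant import robot
def ray(c,u,v):
    d=R.from_rotvec(c['attitude']).as_matrix()@np.array([(u-c['cx'])/c['fx'],(v-c['cy'])/c['fy'],1.])
    return np.array(c['eye']),d
def onz(c,u,v,z):
    e,d=ray(c,u,v); return e+d*(z-e[2])/d[2]
def proj(c,p):
    q=R.from_rotvec(c['attitude']).as_matrix().T@(np.array(p)-c['eye']); return np.array([c['cx']+c['fx']*q[0]/q[2],c['cy']+c['fy']*q[1]/q[2],q[2]])
def cloud(c,d):
    v,u=np.mgrid[0:d.shape[0],0:d.shape[1]]
    p=np.stack([(u-c['cx'])/c['fx']*d,(v-c['cy'])/c['fy']*d,d],-1)
    return p@R.from_rotvec(c['attitude']).as_matrix().T+c['eye']
E
python3 - <<'E'
from h import *
a=cv2.imread('pics/top0.png')[185:275,180:350]; cv2.imwrite('pics/top0z.png',cv2.resize(a,None,fx=4.7,fy=4.7,interpolation=cv2.INTER_CUBIC))
a=cv2.imread('pics/side0.png')[180:330,250:370]; cv2.imwrite('pics/side0z.png',cv2.resize(a,None,fx=4,fy=4,interpolation=cv2.INTER_CUBIC))
E
```

```text
(no output)
```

View pics/top0z.png

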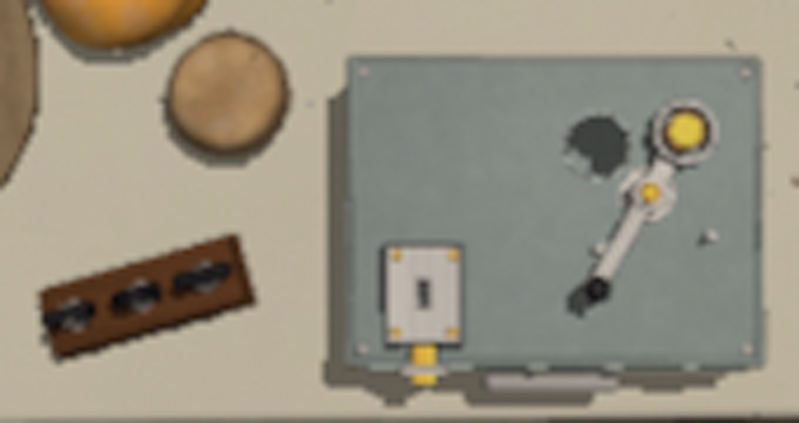

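View pics/side0z.png

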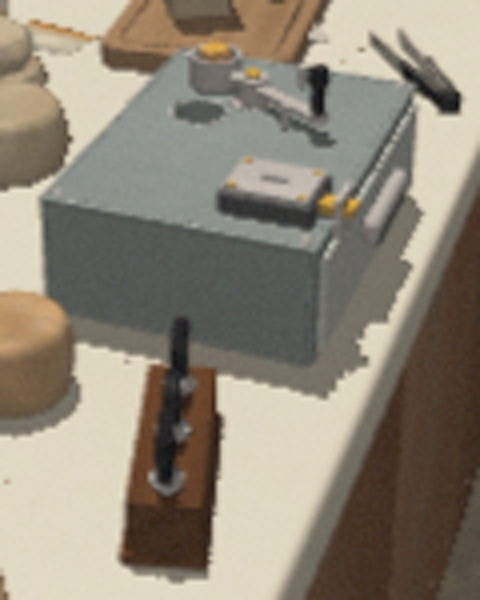

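The zoom shows the block's row with three bows, the coin roll in its pocket, and the lock plate with an upright slot. Next I'll measure poses from the depth clouds.

Run:
```python
from h import *
c=robot.get_calibration('top'); d=np.load('pics/top0.npy'); im=cv2.imread('pics/top0.png')
P=cloud(c,d)
def rect(sel):
    pts=P[sel][:,:2].astype(np.float32); r=cv2.minAreaRect(pts); return r,len(pts),np.median(P[sel][:,2])
v,u=np.mgrid[0:420,0:560]
z=P[...,2]
reg=(u>240)&(u<350)&(v>190)&(v<272)
print('tablez',np.median(z[255:262,150:180]))
m=reg&(z>.092)&(z<.108); print('boxtop',rect(m))
m=reg&(z>.112)&(z<.122)&(u<290); print('plate',rect(m))
m=(u>180)&(u<240)&(v>230)&(v<265)&(z>.036)&(z<.05); print('block',rect(m))
m=(u>180)&(u<240)&(v>230)&(v<265)&(z>.052); print('bows',P[m][:,2].max(),m.sum())
hsv=cv2.cvtColor(im,cv2.COLOR_BGR2HSV)
# slot dark
g=im.max(2)
mm=reg&(u>262)&(u<278)&(v>236)&(v<258)&(g<110); print('slot px',u[mm].mean(),v[mm].mean(),mm.sum(), onz(c,u[mm].mean(),v[mm].mean(),.119))
mm=reg&(u>285)&(u<335)&(z>.135); print('post',P[mm].mean(0),mm.sum(),P[mm][:,2].max())
for name,lo in (('tomme',(215,192,242,218)),):
    pass
# side: bow order
```

```text
tablez -0.0005807211275742352
boxtop (((0.49686846137046814, -0.16743513941764832), (0.2718256413936615, 0.21168261766433716), 89.55243682861328), 4992, np.float64(0.09977164161720298))
plate (((0.4354247748851776, -0.08031836152076721), (0.04841483011841774, 0.08714085817337036), 89.40290832519531), 338, np.float64(0.11764618659575332))
block (((0.4493255913257599, 0.10938297212123871), (0.04407087713479996, 0.13413600623607635), 15.68655014038086), 452, np.float64(0.04365872638439616))
bows 1.4902594197715653 139
slot px 270.3 245.8 10 [ 0.45231122 -0.08146448  0.119     ]
post [ 0.43995443 -0.15681847  0.57524338] 38 1.4902594197715653
```

Call:
drive_tool(steps=[{"tx":0.65,"ty":-0.68,"tz":-0.27,"turn":-0.2,"jaw":0},{"tx":0.65,"ty":-0.68,"tz":-0.27,"turn":-0.2,"jaw":0},{"tx":0.65,"ty":-0.68,"tz":-0.27,"turn":-0.2,"jaw":0},{"tx":0.65,"ty":-0.68,"tz":-0.27,"turn":-0.2,"jaw":0},{"tx":0.65,"ty":-0.68,"tz":-0.27,"turn":-0.2,"jaw":0},{"tx":0.65,"ty":-0.68,"tz":-0.27,"turn":-0.2,"jaw":0},{"tx":0.65,"ty":-0.68,"tz":-0.27,"turn":-0.2,"jaw":0}])

```text
t: 0.85
tool_pos: [0.2813, -0.3395, 0.3021]
orientation: [2.853, 1.307, 0.003]
force: [0.3, -0.6, 0.0]
opening: 0.0417
```

Call:
drive_tool(steps=[{"tx":0.9,"ty":-0.17,"tz":0,"turn":-0.225,"jaw":0},{"tx":0.9,"ty":-0.17,"tz":0,"turn":-0.225,"jaw":0},{"tx":0.9,"ty":-0.17,"tz":0,"turn":-0.225,"jaw":0},{"tx":0.9,"ty":-0.17,"tz":0,"turn":-0.225,"jaw":0},{"tx":0.9,"ty":-0.17,"tz":0,"turn":-0.225,"jaw":0},{"tx":0.9,"ty":-0.17,"tz":0,"turn":-0.225,"jaw":0},{"tx":0.9,"ty":-0.17,"tz":0,"turn":-0.225,"jaw":0}])

```text
t: 1.55
tool_pos: [0.4185, -0.1031, 0.299]
orientation: [-2.227, -2.214, -0.0]
force: [-0.8, -0.5, 0.0]
opening: 0.0005
```

```bash
cat > look.py <<'E'
import sys
from h import *
n,k=sys.argv[1],sys.argv[2]
s=robot.read_state(); print(s['t'],s['tool_pos'],s['orientation'],s['force'],s['q'].round(2))
c=robot.get_calibration(n); im,d=robot.read_camera(n)
cv2.imwrite(f'pics/{n}{k}.png',im); np.save(f'pics/{n}{k}.npy',d); np.save(f'pics/{n}{k}_c.npy',c,allow_pickle=True)
E
python3 look.py wrist 1
```

```text
1.55 [ 0.41851809 -0.1030899   0.29896252] [-2.22713821e+00 -2.21413917e+00 -1.63098753e-04] [-0.80557318 -0.52617904  0.00660361] [-0.36 -0.36  1.79  0.    1.7  -0.36]
```

View pics/wrist1.png

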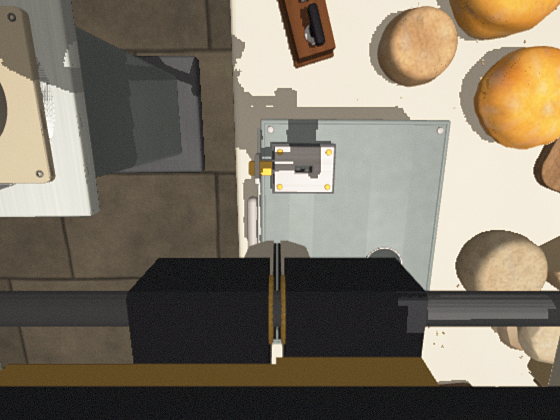

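The wrist view shows the lock plate with four screws at about (280,152), (327,152), (280,187) and (328,187), the slot around (305,168), and the box's left edge corners at (262,121) and (448,121). The lever is hidden behind the fingers.

Run:
```python
from h import *
c=np.load('pics/wrist1_c.npy',allow_pickle=True).item(); im=cv2.imread('pics/wrist1.png'); d=np.load('pics/wrist1.npy')
print(c)
a=im[110:210,240:350]; cv2.imwrite('pics/w1z.png',cv2.resize(a,None,fx=6,fy=6,interpolation=cv2.INTER_CUBIC))
P=cloud(c,d); v,u=np.mgrid[0:420,0:560]
m=(u>262)&(u<345)&(v>135)&(v<200)&(P[...,2]>.112)&(P[...,2]<.125)
pts=P[m][:,:2].astype(np.float32); print(cv2.minAreaRect(pts),np.median(P[m][:,2]))
hsv=cv2.cvtColor(im,cv2.COLOR_BGR2HSV)
y=(hsv[...,1]>120)&(hsv[...,2]>120)&(hsv[...,0]<40)&(u>272)&(u<340)&(v>140)&(v<200)
n,l,st,ce=cv2.connectedComponentsWithStats(y.astype(np.uint8))
for i in range(1,n):
    if st[i,4]>3: print(ce[i],st[i,4],onz(c,*ce[i],.119))
for p in [(262,121),(448,121),(436,260)]: print(p,onz(c,*p,.1))
m=(P[...,2]>.094)&(P[...,2]<.106)&(v<250)&(u>255)&(u<460)
print(cv2.minAreaRect(P[m][:,:2].astype(np.float32)),np.median(P[m][:,2]))
```

```text
{'fx': 334.45645447620643, 'fy': 334.45645447620643, 'cx': 276.64766424424755, 'cy': 210.21632140346568, 'eye': array([ 0.4198163 , -0.03591253,  0.46464831]), 'attitude': array([ 2.89767254e+00, -8.21178531e-03, -1.02391298e-03])}
((0.44334810972213745, -0.0788588896393776), (0.05167660489678383, 0.07416056841611862), 89.68608093261719) 0.11846086888386678
[279.39130435 151.47826087] 23 [ 0.42247422 -0.06018372  0.119     ]
[328.33333333 151.875     ] 24 [ 0.47242583 -0.0608667   0.119     ]
[279.14285714 186.19047619] 21 [ 0.42208202 -0.09604129  0.119     ]
[326.9047619  186.57142857] 21 [ 0.47206583 -0.09672821  0.119     ]
(262, 121) [ 0.40441433 -0.029709    0.1       ]
(448, 121) [ 0.60037687 -0.03082002  0.1       ]
(436, 260) [ 0.60487783 -0.18756771  0.1       ]
((0.4998725950717926, -0.10131510347127914), (0.14604653418064117, 0.20618410408496857), 89.47297668457031) 0.0997718730026888
```

View pics/w1z.png

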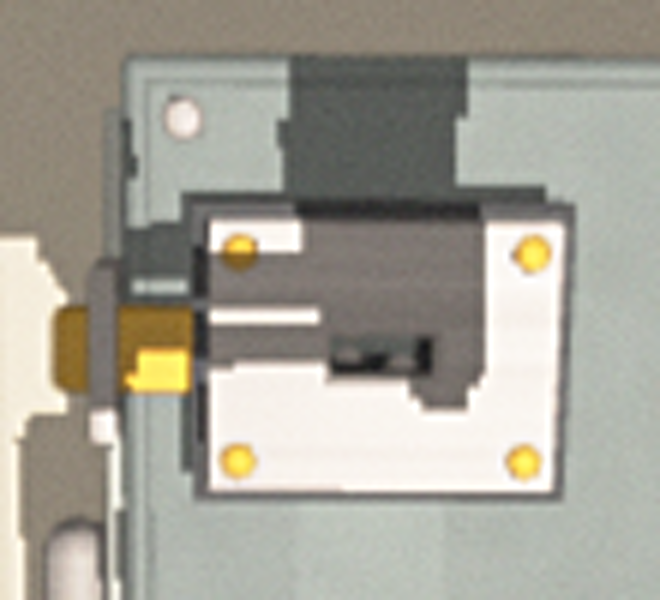

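Run:
```python
from h import *
c=robot.get_calibration('top'); print(onz(c,307,246.3,.155))
e,dd=ray(c,307,246.3)
piv=np.array([.5105,-.2242])
for a in np.linspace(0,1.3,6):
    th=np.deg2rad(149.3)+a; p=piv+.072*np.array([np.cos(th),np.sin(th)]); print(round(a,2),p.round(4), 'tcp',(p+[0,.016]).round(4))
im=cv2.imread('pics/side0.png'); cs=robot.get_calibration('side')
print(proj(cs,[.4486,-.1874,.155]),proj(cs,[.4486,-.1874,.117]))
```

```text
[ 0.44904735 -0.18903586  0.155     ]
0.0 [ 0.4486 -0.1874] tcp [ 0.4486 -0.1714]
0.26 [ 0.4412 -0.2046] tcp [ 0.4412 -0.1886]
0.52 [ 0.4385 -0.2231] tcp [ 0.4385 -0.2071]
0.78 [ 0.4406 -0.2416] tcp [ 0.4406 -0.2256]
1.04 [ 0.4475 -0.259 ] tcp [ 0.4475 -0.243 ]
1.3 [ 0.4585 -0.274 ] tcp [ 0.4585 -0.258 ]
[328.97461539 196.25454705   1.13599422] [328.54113803 207.95524516   1.15310189]
```

Call:
drive_tool(steps=[{"tx":-0.18,"ty":0.1,"tz":0,"jaw":0},{"tx":-0.18,"ty":0.1,"tz":0.2},{"tx":-0.18,"ty":0.1,"tz":0.35},{"tx":-0.18,"ty":0.1,"tz":0.48},{"tx":-0.18,"ty":0.1,"tz":0.56},{"tx":-0.18,"ty":0.1,"tz":0.58},{"tx":-0.18,"ty":0.1,"tz":0.58}])

```text
schema error: expected keys jaw, tx, ty, tz, turn
```

```bash
python3 look.py side 2
python3 - <<'E'
import cv2
a=cv2.imread('pics/side2.png')[130:280,230:400]; cv2.imwrite('pics/s2z.png',cv2.resize(a,None,fx=4,fy=4,interpolation=cv2.INTER_CUBIC))
E
```

```text
1.6 [ 0.41783145 -0.10453596  0.29898011] [-2.22865044e+00 -2.21286824e+00  1.26674857e-03] [ 0.79893126 -0.33095983  0.112425  ] [-0.36 -0.36  1.79 -0.    1.71 -0.36]
```

View pics/s2z.png

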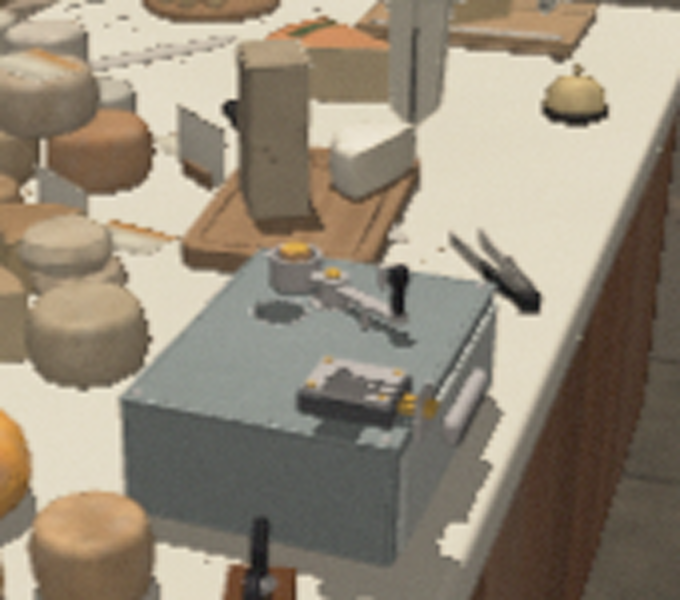

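The move was refused because every row needs all five keys. The picture shows the lever still at rest, with its post at zoom (398,290). I'll resend the move with full rows.

Call:
drive_tool(steps=[{"tx":-0.18,"ty":0.1,"tz":0,"turn":0,"jaw":0},{"tx":-0.18,"ty":0.1,"tz":0.2,"turn":0,"jaw":0},{"tx":-0.18,"ty":0.1,"tz":0.35,"turn":0,"jaw":0},{"tx":-0.18,"ty":0.1,"tz":0.48,"turn":0,"jaw":0},{"tx":-0.18,"ty":0.1,"tz":0.56,"turn":0,"jaw":0},{"tx":-0.18,"ty":0.1,"tz":0.58,"turn":0,"jaw":0},{"tx":-0.18,"ty":0.1,"tz":0.58,"turn":0,"jaw":0}])

```text
t: 2.35
tool_pos: [0.4461, -0.1605, 0.1251]
orientation: [-2.233, -2.207, 0.001]
force: [0.2, 0.8, 0.4]
opening: 0.0004
```

```bash
python3 look.py side 3
python3 - <<'E'
import cv2
a=cv2.imread('pics/side3.png')[130:280,230:400]; cv2.imwrite('pics/s3z.png',cv2.resize(a,None,fx=4,fy=4,interpolation=cv2.INTER_CUBIC))
E
```

```text
2.35 [ 0.44607617 -0.16049773  0.12514546] [-2.23337530e+00 -2.20724026e+00  1.32628460e-03] [0.15899709 0.76637181 0.41712877] [-0.45 -0.15  1.94 -0.    1.35 -0.44]
```

View pics/s3z.png

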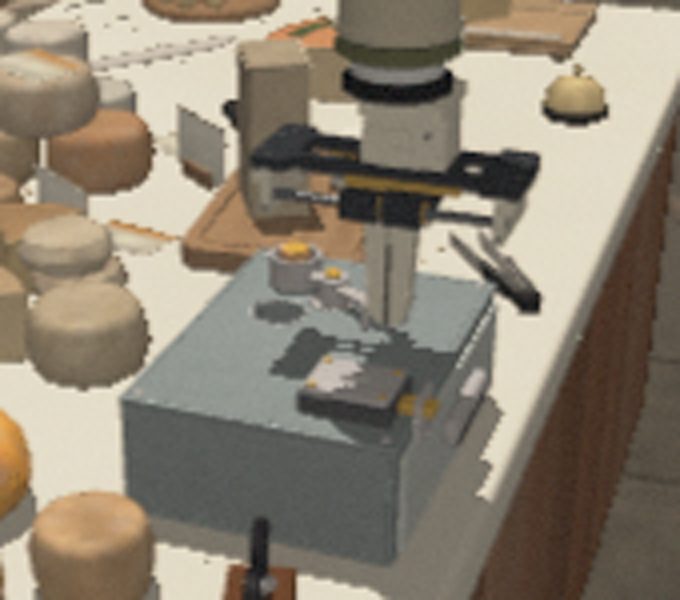

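Call:
drive_tool(steps=[{"tx":-0.05,"ty":-0.007,"tz":0,"turn":0,"jaw":0},{"tx":-0.093,"ty":-0.017,"tz":0,"turn":0,"jaw":0},{"tx":-0.125,"ty":-0.023,"tz":0,"turn":0,"jaw":0},{"tx":-0.155,"ty":-0.025,"tz":0,"turn":0,"jaw":0},{"tx":-0.186,"ty":-0.023,"tz":0,"turn":0,"jaw":0},{"tx":-0.217,"ty":-0.018,"tz":0,"turn":0,"jaw":0},{"tx":-0.247,"ty":-0.008,"tz":0,"turn":0,"jaw":0},{"tx":-0.275,"ty":0.005,"tz":0,"turn":0,"jaw":0},{"tx":-0.275,"ty":0.005,"tz":0,"turn":0,"jaw":0}])

```text
t: 3.3
tool_pos: [0.4489, -0.2434, 0.1266]
orientation: [2.231, 2.208, 0.001]
force: [-0.8, 1.7, 0.9]
opening: 0.0005
```

```bash
python3 look.py top 4
python3 - <<'E'
import cv2
a=cv2.imread('pics/top4.png')[185:275,240:360]; cv2.imwrite('pics/t4z.png',cv2.resize(a,None,fx=5,fy=5,interpolation=cv2.INTER_CUBIC))
E
```

```text
3.3 [ 0.44893998 -0.24344665  0.1266256 ] [2.23146038e+00 2.20812551e+00 7.16417560e-04] [-0.82022026  1.67275444  0.90743638] [-0.6  -0.05  1.85  0.    1.35 -0.59]
```

View pics/t4z.png

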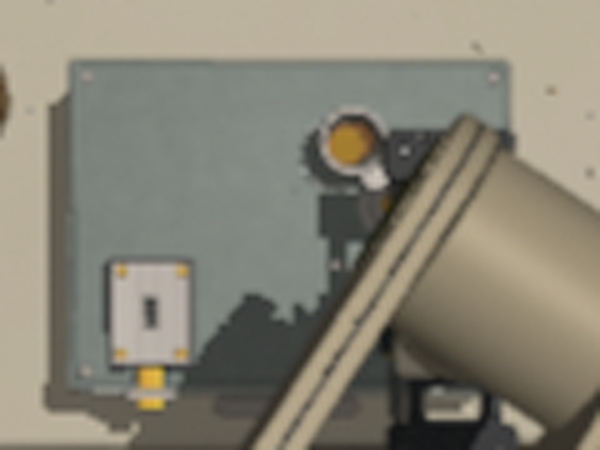

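The coin roll, still in its pocket at zoom (350,145), is now nearly over the chute. I'll push on to the stop.

Call:
drive_tool(steps=[{"tx":-0.02,"ty":0.013,"tz":0,"turn":0,"jaw":0},{"tx":-0.04,"ty":0.028,"tz":0,"turn":0,"jaw":0},{"tx":-0.052,"ty":0.04,"tz":0,"turn":0,"jaw":0},{"tx":-0.052,"ty":0.04,"tz":0,"turn":0,"jaw":0}])

```text
t: 3.75
tool_pos: [0.4594, -0.2575, 0.1252]
orientation: [-2.231, -2.209, 0.0]
force: [-3.9, 5.4, 3.3]
opening: 0.0004
```

```bash
python3 look.py top 5
python3 - <<'E'
import cv2
a=cv2.imread('pics/top5.png')[185:275,240:360]; cv2.imwrite('pics/t5z.png',cv2.resize(a,None,fx=5,fy=5,interpolation=cv2.INTER_CUBIC))
E
```

```text
3.75 [ 0.45943647 -0.25746189  0.12521194] [-2.23069342e+00 -2.20884287e+00  1.23788693e-04] [-3.89876279  5.35627888  3.30587387] [-0.61 -0.    1.8   0.    1.35 -0.6 ]
```

View pics/t5z.png

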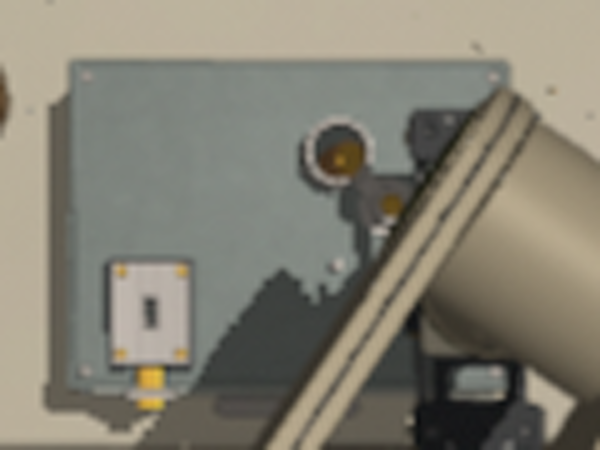

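The roll looks smaller and lower inside the pocket, so it's dropping. I'll push a little more to confirm the stop.

Call:
drive_tool(steps=[{"tx":-0.012,"ty":0.006,"tz":0,"turn":0,"jaw":0},{"tx":-0.018,"ty":0.012,"tz":0,"turn":0,"jaw":0},{"tx":-0.018,"ty":0.012,"tz":0,"turn":0,"jaw":0}])

```text
t: 4.1
tool_pos: [0.4616, -0.2579, 0.1242]
orientation: [-2.223, -2.204, -0.005]
force: [-10.7, 27.2, 11.7]
opening: 0.0004
```

```bash
python3 look.py top 6
python3 - <<'E'
import cv2
a=cv2.imread('pics/top6.png')[185:275,240:360]; cv2.imwrite('pics/t6z.png',cv2.resize(a,None,fx=5,fy=5,interpolation=cv2.INTER_CUBIC))
E
```

```text
4.1 [ 0.46161544 -0.25789595  0.12423878] [-2.22287431 -2.20397096 -0.00542251] [-10.72902054  27.16535099  11.73018953] [-0.61  0.01  1.79  0.01  1.35 -0.6 ]
```

View pics/t6z.png

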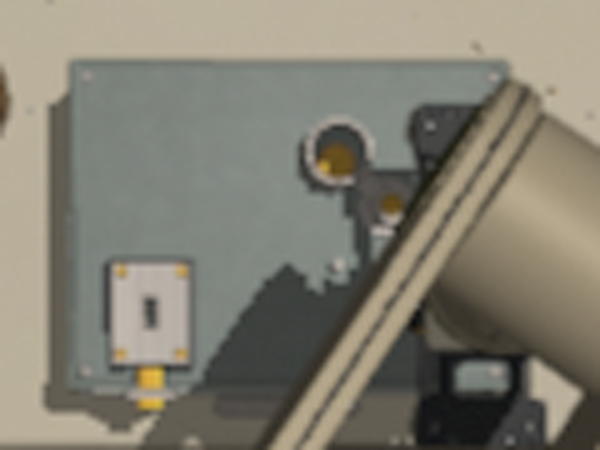

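Force rose to 27 N, so the lever is on its stop. The roll sits lower in the hole. Now I'll back off along the arc so the lever springs back under control.

Call:
drive_tool(steps=[{"tx":0.035,"ty":-0.028,"tz":0,"turn":0,"jaw":0},{"tx":0.07,"ty":-0.052,"tz":0,"turn":0,"jaw":0},{"tx":0.128,"ty":-0.075,"tz":0,"turn":0,"jaw":0},{"tx":0.19,"ty":-0.082,"tz":0,"turn":0,"jaw":0},{"tx":0.252,"ty":-0.074,"tz":0,"turn":0,"jaw":0},{"tx":0.31,"ty":-0.05,"tz":0,"turn":0,"jaw":0},{"tx":0.38,"ty":-0.05,"tz":0,"turn":0,"jaw":0},{"tx":0.42,"ty":-0.05,"tz":-0.12,"turn":0,"jaw":0},{"tx":0.7,"ty":-0.05,"tz":-0.28,"turn":0,"jaw":0.6},{"tx":0.8,"ty":-0.05,"tz":-0.4,"turn":0,"jaw":0.6},{"tx":0.8,"ty":-0.05,"tz":-0.4,"turn":0,"jaw":0.6}])

```text
t: 5.25
tool_pos: [0.4513, -0.0218, 0.2477]
orientation: [2.231, 2.209, 0.002]
force: [1.0, -0.9, 0.4]
opening: 0.02
```

```bash
python3 look.py top 7; python3 look.py wrist 7
python3 - <<'E'
import cv2,numpy as np
from h import *
a=cv2.imread('pics/top7.png')[185:275,200:350]; cv2.imwrite('pics/t7z.png',cv2.resize(a,None,fx=5,fy=5,interpolation=cv2.INTER_CUBIC))
c=robot.get_calibration('top'); p=proj(c,[.5433,-.192,.1]); print(p)
P=cloud(c,np.load('pics/top7.npy')); u,v=p[:2].round().astype(int); print(P[v-5:v+6,u-5:u+6,2].round(3))
E
```

```text
5.25 [ 0.45133793 -0.0218481   0.24767754] [2.23083399 2.20869287 0.00226538] [ 0.98525582 -0.89248824  0.388926  ] [-0.16 -0.29  1.84 -0.    1.6  -0.15]
5.3 [ 0.45323571 -0.01835798  0.25273675] [2.22620366 2.20852039 0.01138439] [1.30061978 2.45283425 4.23573239] [-0.16 -0.3   1.83  0.    1.6  -0.15]
[306.09241881 215.87757626   1.39582531]
[[0.102 0.101 0.096 0.012 0.013 0.011 0.013 0.016 0.013 0.006 0.096]
 [0.095 0.103 0.017 0.018 1.49  0.013 0.009 0.015 0.016 0.011 0.01 ]
 [0.102 0.012 0.014 0.017 0.011 0.013 0.007 0.011 0.012 0.008 0.014]
 [0.098 0.014 0.009 0.009 0.011 0.037 0.044 0.043 0.041 0.016 0.011]
 [0.012 0.011 0.011 0.007 0.044 0.041 0.039 0.034 0.042 0.043 0.009]
 [0.014 0.01  0.006 0.041 0.049 0.043 0.042 0.041 0.047 0.046 0.015]
 [0.015 0.015 0.013 0.045 0.041 0.042 0.044 0.037 0.046 0.037 0.039]
 [0.102 0.007 0.021 0.041 0.045 0.04  0.038 0.04  0.041 0.04  0.043]
 [0.099 0.006 0.014 0.045 0.037 0.044 0.042 0.042 0.041 0.036 0.009]
 [0.098 0.098 0.013 0.026 0.041 0.043 0.043 0.044 0.038 0.043 0.017]
 [0.102 0.103 0.096 0.006 0.032 0.04  0.038 0.045 0.029 0.014 0.011]]
```

View pics/t7z.png

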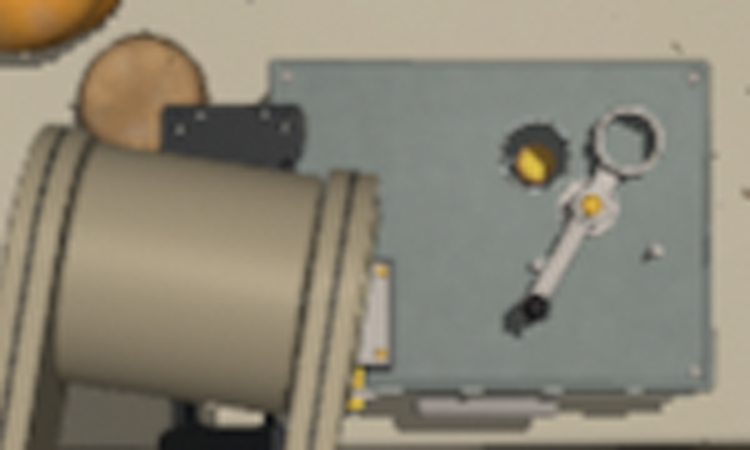

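View pics/wrist7.png

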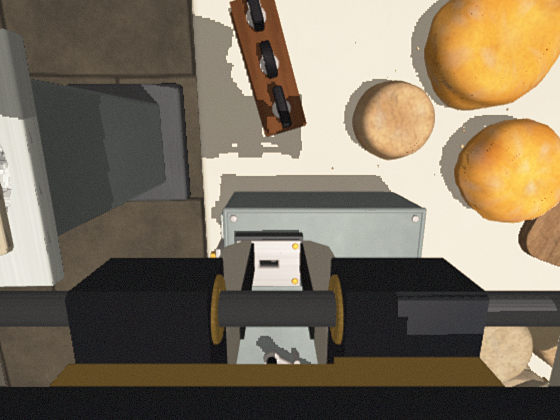

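The top view shows the roll lying deep in the chute, with its top at z≈0.04, and the lever back at rest. The wrist view shows the keys at (255,12), (267,60) and (281,105). Next step is identifying the bows.

Run:
```python
import cv2
a=cv2.imread('pics/wrist7.png')[0:140,215:320]; a=cv2.convertScaleAbs(a,alpha=1.8,beta=30);cv2.imwrite('pics/w7z.png',cv2.resize(a,None,fx=4.2,fy=4.2,interpolation=cv2.INTER_CUBIC))
```

```text
(no output)
```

View pics/w7z.png

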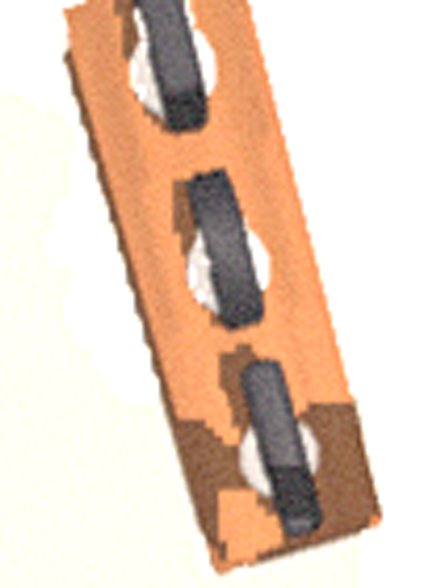

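Call:
drive_tool(steps=[{"tx":0.15,"ty":0.0,"tz":0,"turn":-0.09,"jaw":0.7},{"tx":0.15,"ty":0.0,"tz":0,"turn":-0.09,"jaw":0.7},{"tx":0.15,"ty":0.0,"tz":0,"turn":-0.09,"jaw":0.7},{"tx":0.15,"ty":0.0,"tz":0,"turn":-0.09,"jaw":0.7}])

```text
t: 5.75
tool_pos: [0.4512, 0.0211, 0.2451]
orientation: [1.904, 2.499, -0.001]
force: [-0.3, -1.0, -0.2]
opening: 0.0595
```

```bash
python3 look.py wrist 8
python3 - <<'E'
import cv2
from h import *
im=cv2.imread('pics/wrist8.png');c=np.load('pics/wrist8_c.npy',allow_pickle=True).item();P=cloud(c,np.load('pics/wrist8.npy'))
v,u=np.mgrid[0:420,0:560]
m=(P[...,2]>.037)&(P[...,2]<.048)&(v<250)&(abs(P[...,0]-.45)<.09)&(abs(P[...,1]-.1)<.1)
r=cv2.minAreaRect(P[m][:,:2].astype(np.float32)); print(r)
m2=(P[...,2]>.060)&(P[...,2]<.1)&(v<250)&(abs(P[...,0]-.45)<.09)&(abs(P[...,1]-.1)<.1)
n,l,st,ce=cv2.connectedComponentsWithStats(m2.astype(np.uint8))
for i in range(1,n):
    if st[i,4]<20: continue
    Q=P[l==i]; rr=cv2.minAreaRect(Q[:,:2].astype(np.float32)); print(ce[i].round(1),st[i,4],Q.mean(0).round(4),'rect',np.round(rr[0],4),np.round(rr[1],4),round(rr[2],1))
    w,V=np.linalg.eigh(np.cov(Q[:,:2].T)); ax=V[:,1]*np.sign(V[1,1]); print('yaw of y axis',np.degrees(np.arctan2(-ax[0],ax[1])).round(1))
    t=(Q[:,:2]-np.array(rr[0]))@ax
    print([(round(b*1000),round(np.percentile(Q[abs(t-b)<.0015,2],80)*1000,1)) for b in np.arange(-.022,.023,.003) if (abs(t-b)<.0015).sum()>2])
a=im[0:260,180:420]; a=cv2.convertScaleAbs(a,alpha=1.8,beta=30);cv2.imwrite('pics/w8z.png',cv2.resize(a,None,fx=2.3,fy=2.3,interpolation=cv2.INTER_CUBIC))
E
```

```text
5.75 [0.45121636 0.02114392 0.24512324] [ 1.90396827e+00  2.49867581e+00 -9.83964185e-04] [-0.32615382 -0.99382785 -0.19170023] [-0.07 -0.29  1.84 -0.    1.59 -0.33]
((0.4489758312702179, 0.11234825104475021), (0.04396548122167587, 0.13377085328102112), 15.675012588500977)
[298.9  51.2] 511 [0.4363 0.155  0.0823] rect [0.4363 0.156 ] [0.011  0.0316] 17.6
yaw of y axis 15.1
[(-16, np.float64(81.9)), (-13, np.float64(85.0)), (-10, np.float64(85.3)), (-7, np.float64(84.9)), (-4, np.float64(85.1)), (-1, np.float64(85.3)), (2, np.float64(84.8)), (5, np.float64(85.3)), (8, np.float64(85.0)), (11, np.float64(84.9)), (14, np.float64(84.9)), (17, np.float64(83.2))]
[298.4 103.5] 411 [0.4486 0.1117 0.0814] rect [0.4486 0.1122] [0.0104 0.0324] 15.7
yaw of y axis 15.7
[(-16, np.float64(75.4)), (-13, np.float64(80.3)), (-10, np.float64(82.7)), (-7, np.float64(84.8)), (-4, np.float64(85.0)), (-1, np.float64(86.0)), (2, np.float64(85.7)), (5, np.float64(84.6)), (8, np.float64(83.7)), (11, np.float64(81.9)), (14, np.float64(79.2)), (17, np.float64(73.7))]
[298.  152.3] 442 [0.4609 0.0681 0.0821] rect [0.4613 0.0677] [0.0098 0.0397] 15.8
yaw of y axis 16.2
[(-19, np.float64(82.7)), (-16, np.float64(83.3)), (-13, np.float64(83.5)), (-10, np.float64(83.7)), (-7, np.float64(83.6)), (-4, np.float64(83.6)), (-1, np.float64(83.6)), (2, np.float64(83.4)), (5, np.float64(83.5)), (8, np.float64(83.4)), (11, np.float64(83.7)), (14, np.float64(83.2)), (17, np.float64(83.7)), (20, np.float64(82.7))]
```

View pics/w8z.png

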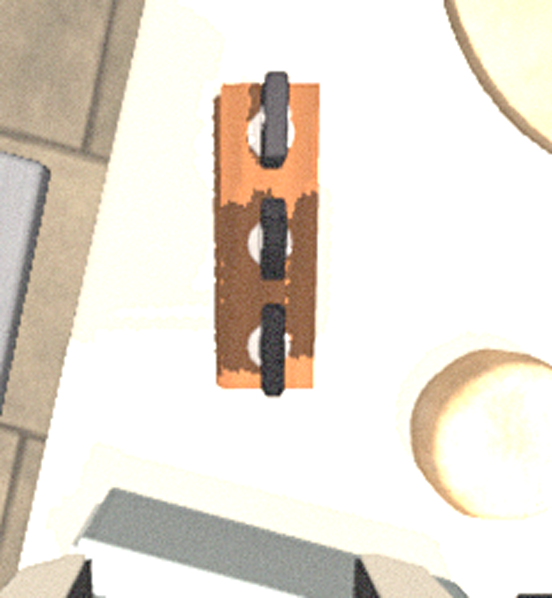

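The middle bow, at zoom (273,240), has the curved height profile, so it's the round one. The top bow is flat and 32 mm wide (square) and the bottom one is flat and 40 mm wide (bar). The round bow is at (0.4488, 0.1120) with yaw 15.7°.

Call:
drive_tool(steps=[{"tx":0.15,"ty":0.04,"tz":0,"turn":0,"jaw":0.7},{"tx":0.294,"ty":0.073,"tz":0.1,"turn":0,"jaw":0.7},{"tx":0.294,"ty":0.073,"tz":0.25,"turn":0,"jaw":0.7},{"tx":0.294,"ty":0.073,"tz":0.4,"turn":0,"jaw":0.7},{"tx":0.294,"ty":0.073,"tz":0.5,"turn":0,"jaw":0.7},{"tx":0.294,"ty":0.073,"tz":0.55,"turn":0,"jaw":0.7},{"tx":0.294,"ty":0.073,"tz":0.55,"turn":0,"jaw":0.7}])

```text
t: 6.5
tool_pos: [0.4461, 0.1115, 0.0775]
orientation: [-1.901, -2.496, 0.006]
force: [0.1, -0.3, -0.2]
opening: 0.0655
```

```bash
python3 look.py wrist 9; python3 look.py side 9
python3 - <<'E'
import cv2
a=cv2.imread('pics/side9.png')[170:330,230:390]; cv2.imwrite('pics/s9z.png',cv2.resize(a,None,fx=3.7,fy=3.7,interpolation=cv2.INTER_CUBIC))
E
```

```text
6.5 [0.44614255 0.11151023 0.07753923] [-1.90116476 -2.49631336  0.0064808 ] [ 0.11285249 -0.30998429 -0.15713211] [ 0.13 -0.13  2.02 -0.    1.26 -0.14]
6.55 [0.44752944 0.11181513 0.07955062] [-1.90171974 -2.49840639  0.00316108] [-0.29239946  0.20404826  0.27052489] [ 0.13 -0.13  2.01 -0.    1.26 -0.14]
```

View pics/wrist9.png

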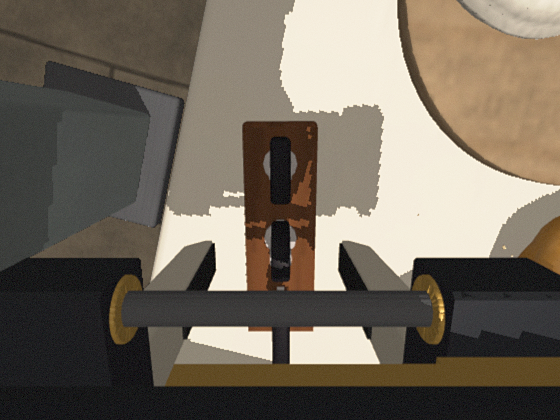

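View pics/s9z.png

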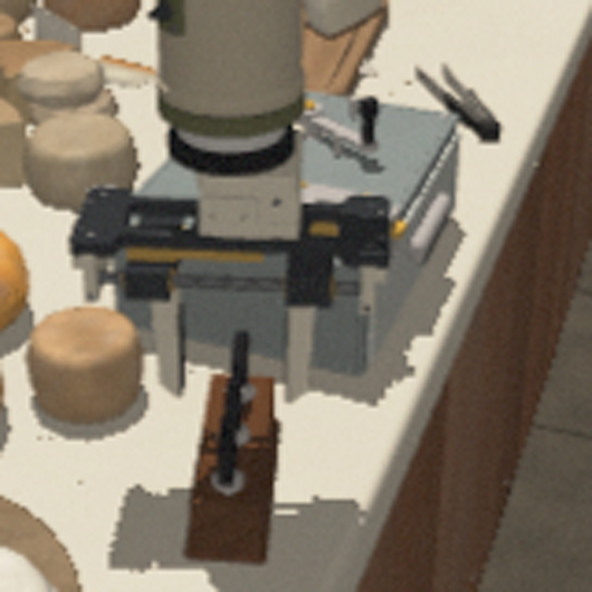

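The fingers straddle the round bow evenly, its centre line at about col 280. I'll lower and grip.

Call:
drive_tool(steps=[{"tx":0,"ty":0.003,"tz":0.05,"turn":0,"jaw":0.7},{"tx":0,"ty":0.003,"tz":0.085,"turn":0,"jaw":0.7},{"tx":0,"ty":0.003,"tz":0.095,"turn":0,"jaw":0.7},{"tx":0,"ty":0.003,"tz":0.095,"turn":0,"jaw":0.4},{"tx":0,"ty":0.003,"tz":0.095,"turn":0,"jaw":0.2},{"tx":0,"ty":0.003,"tz":0.095,"turn":0,"jaw":0},{"tx":0,"ty":0.003,"tz":0.095,"turn":0,"jaw":0},{"tx":0,"ty":0.003,"tz":0.095,"turn":0,"jaw":0},{"tx":0,"ty":0.003,"tz":0.095,"turn":0,"jaw":0},{"tx":0,"ty":0.003,"tz":0.095,"turn":0,"jaw":0}], force=55)

```text
t: 7.6
tool_pos: [0.4492, 0.1131, 0.0522]
orientation: [1.899, 2.503, 0.0]
force: [0.6, 0.4, 0.5]
opening: 0.0136
```

```bash
python3 -c "
from h import *
for i in range(1): s=robot.read_state(); print(s['t'],s['tool_pos'],s['orientation'],s['force'],s['wrist_torque'],s['opening'])"
```

```text
7.6 [0.44917311 0.11305574 0.05218212] [1.89862390e+00 2.50294843e+00 5.01537769e-05] [0.59132013 0.36076296 0.48695541] [-0.0575484  -0.09188972 -0.00869524] 0.013576428770431625
```

Call:
drive_tool(steps=[{"tx":0,"ty":0,"tz":0,"turn":0,"jaw":0},{"tx":0,"ty":0,"tz":0,"turn":0,"jaw":0},{"tx":0,"ty":0,"tz":0,"turn":0,"jaw":0}])

```text
t: 7.9
tool_pos: [0.4491, 0.1131, 0.0521]
orientation: [-1.898, -2.503, 0.0]
force: [-0.7, -0.7, 0.7]
opening: 0.01
```

Call:
drive_tool(steps=[{"tx":0,"ty":0,"tz":-0.03,"turn":0,"jaw":0},{"tx":0,"ty":0,"tz":-0.08,"turn":0,"jaw":0},{"tx":0,"ty":0,"tz":-0.14,"turn":0,"jaw":0},{"tx":0,"ty":0,"tz":-0.22,"turn":0,"jaw":0},{"tx":0,"ty":0,"tz":-0.32,"turn":0,"jaw":0},{"tx":0,"ty":0,"tz":-0.42,"turn":0,"jaw":0},{"tx":0,"ty":0,"tz":-0.45,"turn":0,"jaw":0},{"tx":0,"ty":0,"tz":-0.45,"turn":0,"jaw":0}])

```text
t: 8.7
tool_pos: [0.4504, 0.1132, 0.189]
orientation: [1.897, 2.501, 0.004]
force: [-0.2, -0.2, -1.3]
opening: 0.0097
```

```bash
python3 look.py wrist 10; python3 look.py side 10
python3 - <<'E'
import cv2
a=cv2.imread('pics/side10.png')[140:330,230:390]; cv2.imwrite('pics/s10z.png',cv2.resize(a,None,fx=3.1,fy=3.1,interpolation=cv2.INTER_CUBIC))
E
```

```text
8.7 [0.45036848 0.11322579 0.18899109] [1.89700539 2.50087795 0.0041319 ] [-0.15356392 -0.21513755 -1.27487291] [ 0.14 -0.23  1.89 -0.    1.48 -0.14]
8.75 [0.44938269 0.11308209 0.18715363] [1.89819010e+00 2.50248288e+00 1.00391741e-03] [ 0.21718778 -0.52359336  0.08339445] [ 0.14 -0.23  1.9  -0.    1.48 -0.14]
```

View pics/wrist10.png

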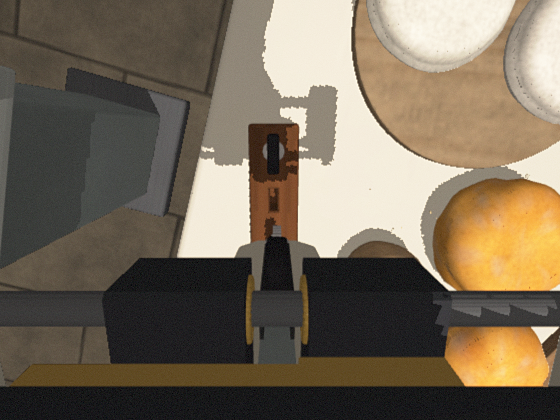

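View pics/s10z.png

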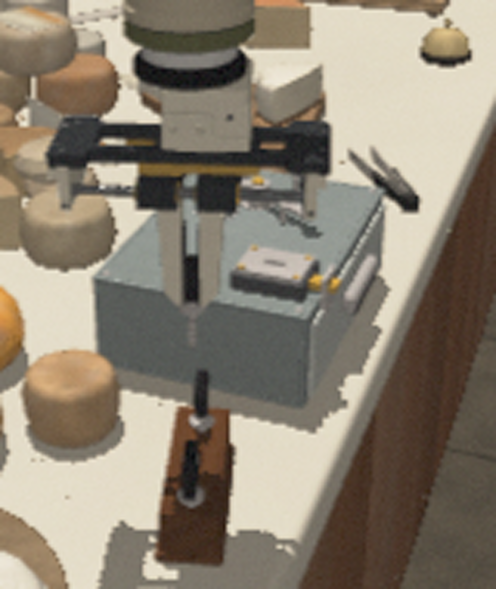

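The key is out and held straight, with its tip at about zoom (193,340). I'll carry it above the keyhole while turning to align with the slot.

Call:
drive_tool(steps=[{"tx":-0.1,"ty":-0.03,"tz":0,"turn":-0.047,"jaw":0},{"tx":-0.2,"ty":-0.06,"tz":0,"turn":-0.094,"jaw":0},{"tx":-0.3,"ty":-0.09,"tz":0,"turn":-0.14,"jaw":0},{"tx":-0.4,"ty":-0.12,"tz":0,"turn":-0.188,"jaw":0},{"tx":-0.5,"ty":-0.15,"tz":0,"turn":-0.235,"jaw":0},{"tx":-0.58,"ty":-0.17,"tz":0,"turn":-0.282,"jaw":0},{"tx":-0.612,"ty":-0.182,"tz":0,"turn":-0.33,"jaw":0},{"tx":-0.612,"ty":-0.182,"tz":0,"turn":-0.377,"jaw":0},{"tx":-0.612,"ty":-0.182,"tz":0,"turn":-0.41,"jaw":0},{"tx":-0.612,"ty":-0.182,"tz":0,"turn":-0.41,"jaw":0}])

```text
t: 9.8
tool_pos: [0.4449, -0.0783, 0.185]
orientation: [-0.014, -3.138, -0.002]
force: [0.3, 0.0, 0.3]
opening: 0.0096
```

```bash
python3 look.py wrist 11; python3 look.py side 11
python3 - <<'E'
import cv2
a=cv2.imread('pics/side11.png')[130:270,270:390]; cv2.imwrite('pics/s11z.png',cv2.resize(a,None,fx=4.2,fy=4.2,interpolation=cv2.INTER_CUBIC))
E
```

```text
9.8 [ 0.44487929 -0.07832989  0.1849513 ] [-1.36268196e-02 -3.13810447e+00 -1.61658129e-03] [0.25542202 0.04422647 0.34939159] [-0.29 -0.26  1.92  0.    1.48 -1.85]
9.85 [ 0.44508068 -0.07823645  0.18527782] [-1.93254393e-02 -3.13861244e+00 -1.40590534e-03] [ 0.11274994  0.01059509 -0.31055549] [-0.29 -0.26  1.92  0.    1.48 -1.85]
```

View pics/wrist11.png

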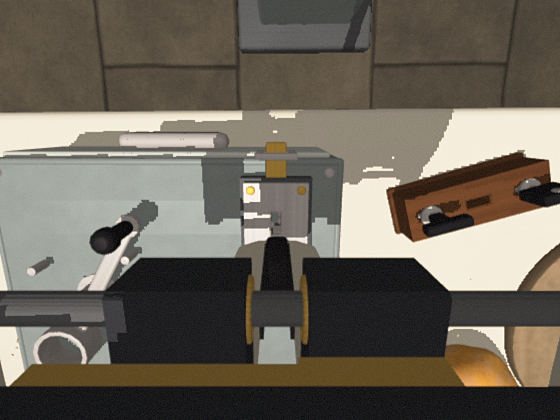

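View pics/s11z.png

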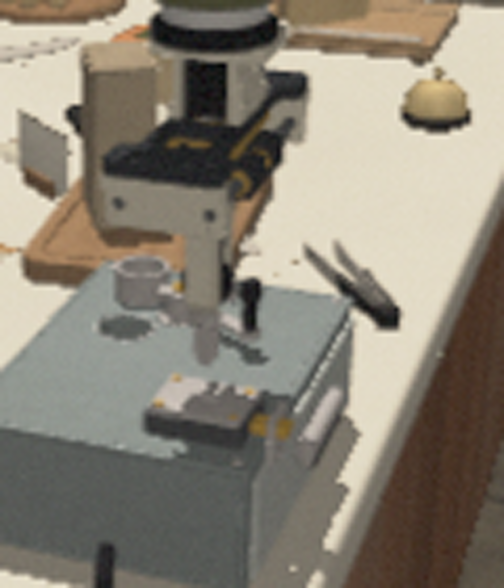

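Run:
```python
from h import *
c=np.load('pics/wrist11_c.npy',allow_pickle=True).item(); im=cv2.imread('pics/wrist11.png')
v,u=np.mgrid[0:420,0:560]; hsv=cv2.cvtColor(im,cv2.COLOR_BGR2HSV)
y=(hsv[...,1]>110)&(hsv[...,2]>60)&(hsv[...,0]<40)&(u>240)&(u<312)&(v>182)&(v<240)
n,l,st,ce=cv2.connectedComponentsWithStats(y.astype(np.uint8))
for i in range(1,n):
    if st[i,4]>8: print(ce[i],st[i,4],onz(c,*ce[i],.119))
print(c['eye'],c['attitude'])
a=im[160:340,230:325]; a=cv2.convertScaleAbs(a,alpha=2,beta=30); cv2.imwrite('pics/w11z.png',cv2.resize(a,None,fx=3.3,fy=3.3,interpolation=cv2.INTER_CUBIC))
cs=np.load('pics/side11_c.npy',allow_pickle=True).item()
for p in ([.4451,-.0783,.185],[.4461,-.0783,.143],[.4473,-.0785,.119]): print(proj(cs,p))
```

```text
[250.05555556 189.96296296] 54 [ 0.4218979  -0.09620158  0.119     ]
[301.22413793 190.03448276] 58 [ 0.4222626  -0.06021043  0.119     ]
[ 0.37950011 -0.07736104  0.3508147 ] [2.1018427  2.0837321  0.25446699]
[319.06586792 202.40050305   1.03162467]
[318.36216904 216.42565897   1.05088278]
[317.77250275 224.13989152   1.06227151]
```

View pics/w11z.png

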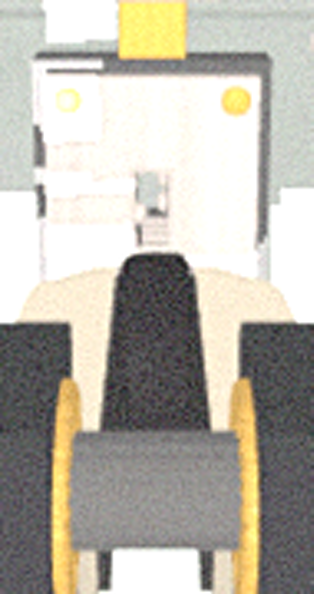

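The screws seen from this view at (0.4219,-0.0962) and (0.4223,-0.0602) agree with the earlier view, so the keyhole is at (0.4472,-0.0785). I'll shift +1 mm in x and lower the tip about 11 mm into the mouth.

Call:
drive_tool(steps=[{"tx":-0.003,"ty":0,"tz":0.03,"turn":0,"jaw":0},{"tx":-0.003,"ty":0,"tz":0.06,"turn":0,"jaw":0},{"tx":-0.003,"ty":0,"tz":0.08,"turn":0,"jaw":0},{"tx":-0.003,"ty":0,"tz":0.09,"turn":0,"jaw":0},{"tx":-0.003,"ty":0,"tz":0.1,"turn":0,"jaw":0},{"tx":-0.003,"ty":0,"tz":0.11,"turn":0,"jaw":0},{"tx":-0.003,"ty":0,"tz":0.115,"turn":0,"jaw":0},{"tx":-0.003,"ty":0,"tz":0.115,"turn":0,"jaw":0}])

```text
t: 10.7
tool_pos: [0.4466, -0.0785, 0.1524]
orientation: [-0.016, -3.141, -0.0]
force: [-1.9, 0.1, -1.7]
opening: 0.0093
```

```bash
python3 -c "
from h import *
s=robot.read_state(); print(s['t'],s['tool_pos'],s['orientation'],s['force'],s['wrist_torque'],s['opening'])"; python3 look.py side 12
python3 - <<'E'
import cv2
a=cv2.imread('pics/side12.png')[130:270,270:390]; cv2.imwrite('pics/s12z.png',cv2.resize(a,None,fx=4.2,fy=4.2,interpolation=cv2.INTER_CUBIC))
E
```

```text
10.7 [ 0.4466168  -0.07846508  0.15235679] [-1.56251565e-02 -3.14072657e+00 -1.40209690e-04] [-1.86661629  0.07030769 -1.71634232] [-0.0033001   0.19932903 -0.01415347] 0.009329668685006596
10.7 [ 0.4466168  -0.07846508  0.15235679] [-1.56251565e-02 -3.14072657e+00 -1.40209690e-04] [-1.86661629  0.07030769 -1.71634232] [-0.29 -0.24  1.96 -0.    1.41 -1.85]
```

View pics/s12z.png

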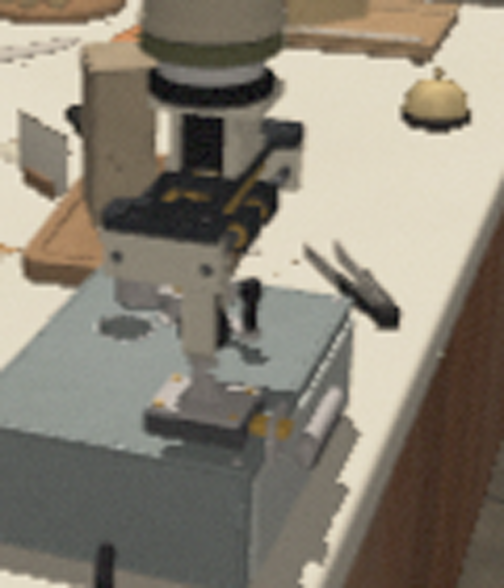

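Call:
drive_tool(steps=[{"tx":0.002,"ty":0,"tz":0.01,"turn":0,"jaw":0},{"tx":0.003,"ty":0,"tz":0.02,"turn":0.022,"jaw":0},{"tx":0.003,"ty":0,"tz":0.026,"turn":-0.022,"jaw":0},{"tx":0.003,"ty":0,"tz":0.032,"turn":0.022,"jaw":0},{"tx":0.003,"ty":0,"tz":0.038,"turn":-0.022,"jaw":0},{"tx":0.003,"ty":0,"tz":0.044,"turn":0.022,"jaw":0},{"tx":0.003,"ty":0,"tz":0.05,"turn":-0.022,"jaw":0},{"tx":0.003,"ty":0,"tz":0.055,"turn":0.022,"jaw":0},{"tx":0.003,"ty":0,"tz":0.06,"turn":-0.022,"jaw":0}])

```text
t: 11.65
tool_pos: [0.4465, -0.079, 0.1359]
orientation: [-0.072, 3.14, -0.002]
force: [-5.8, -2.3, 12.3]
opening: 0.0096
```

```bash
python3 -c "
from h import *
s=robot.read_state(); print(s['t'],s['tool_pos'],s['orientation'],s['force'],s['wrist_torque'],s['opening'])"
```

```text
11.65 [ 0.44652182 -0.07899713  0.13592226] [-7.16031993e-02  3.13959830e+00 -1.82512309e-03] [-5.79434613 -2.32854157 12.32169509] [-0.30255114  1.13394558  0.04875278] 0.009568039070522272
```

The force is modest at 12 N down, and the key is about 25 mm in. The −x side force means I should ease about 1 mm towards −x while continuing to wiggle.

Call:
drive_tool(steps=[{"tx":0.002,"ty":0,"tz":0.004,"turn":0.044,"jaw":0},{"tx":0.004,"ty":0,"tz":0.009,"turn":0,"jaw":0},{"tx":0.004,"ty":0,"tz":0.014,"turn":0.044,"jaw":0},{"tx":0.004,"ty":0,"tz":0.019,"turn":0,"jaw":0},{"tx":0.004,"ty":0,"tz":0.024,"turn":0.044,"jaw":0},{"tx":0.004,"ty":0,"tz":0.029,"turn":0,"jaw":0},{"tx":0.004,"ty":0,"tz":0.034,"turn":0.044,"jaw":0},{"tx":0.004,"ty":0,"tz":0.034,"turn":0,"jaw":0},{"tx":0.004,"ty":0,"tz":0.034,"turn":0.022,"jaw":0}])

```text
t: 12.55
tool_pos: [0.4465, -0.0791, 0.1271]
orientation: [0.005, 3.138, -0.002]
force: [-4.9, 0.7, 15.0]
opening: 0.0094
```

```bash
python3 -c "
from h import *
s=robot.read_state(); print(s['t'],s['tool_pos'],s['orientation'],s['force'],s['wrist_torque'],s['opening'])"; python3 look.py side 13; python3 look.py wrist 13
python3 - <<'E'
import cv2
a=cv2.imread('pics/side13.png')[130:270,270:390]; cv2.imwrite('pics/s13z.png',cv2.resize(a,None,fx=4.2,fy=4.2,interpolation=cv2.INTER_CUBIC))
a=cv2.imread('pics/wrist13.png')[120:330,200:360]; a=cv2.convertScaleAbs(a,alpha=2,beta=30); cv2.imwrite('pics/w13z.png',cv2.resize(a,None,fx=2.8,fy=2.8,interpolation=cv2.INTER_CUBIC))
E
```

```text
12.55 [ 0.44653128 -0.07906882  0.12708432] [ 5.14036311e-03  3.13764381e+00 -1.97621782e-03] [-4.93799389  0.74913667 15.02581275] [0.28753485 0.83459356 0.11778529] 0.009351116163469711
12.55 [ 0.44653128 -0.07906882  0.12708432] [ 5.14036311e-03  3.13764381e+00 -1.97621782e-03] [-4.93799389  0.74913667 15.02581275] [-0.29 -0.22  2.   -0.    1.36 -1.86]
12.6 [ 0.44648262 -0.07902027  0.12706045] [ 2.29659566e-02  3.13765334e+00 -1.75908212e-03] [-5.20863402  0.89138339 16.07352889] [-0.29 -0.22  2.   -0.    1.36 -1.84]
```

View pics/s13z.png

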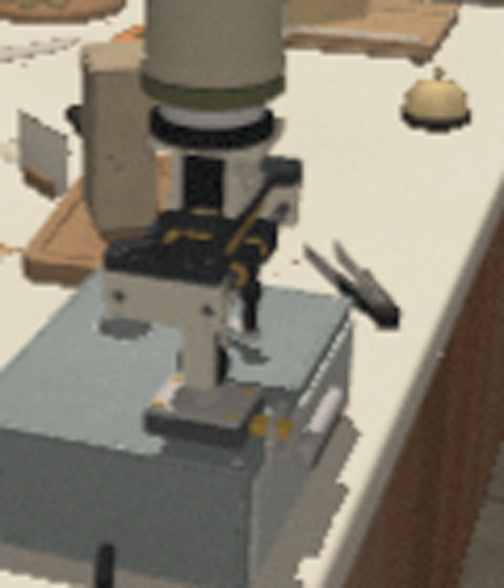

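View pics/w13z.png

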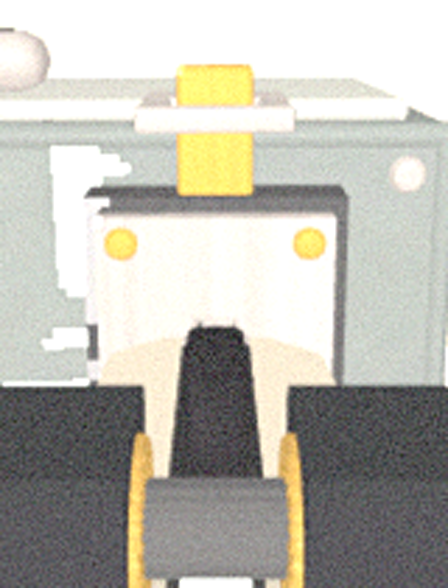

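TCP z is 0.127, which matches the predicted home height. I'll press about 3 mm further with the wiggle to confirm the collar is seated.

Call:
drive_tool(steps=[{"tx":0.003,"ty":0,"tz":0.004,"turn":0.022,"jaw":0},{"tx":0.004,"ty":0,"tz":0.008,"turn":-0.022,"jaw":0},{"tx":0.004,"ty":0,"tz":0.01,"turn":0.022,"jaw":0},{"tx":0.004,"ty":0,"tz":0.01,"turn":-0.022,"jaw":0},{"tx":0.004,"ty":0,"tz":0.01,"turn":0,"jaw":0},{"tx":0.004,"ty":0,"tz":0.01,"turn":0,"jaw":0}])

```text
t: 13.25
tool_pos: [0.4467, -0.0793, 0.127]
orientation: [0.018, 3.135, -0.003]
force: [-10.7, 1.4, 34.7]
opening: 0.0095
```

```bash
python3 -c "
from h import *
s=robot.read_state(); print(s['t'],s['tool_pos'],s['orientation'],s['force'],s['wrist_torque'],s['opening'])"
```

```text
13.25 [ 0.44665482 -0.07934261  0.1269787 ] [ 0.01792341  3.13454694 -0.00318178] [-10.70011747   1.44937962  34.67681603] [0.58089271 2.17785153 0.10866911] 0.009455142138771576
```

The height is unchanged at 35 N, so the key is home with its collar on the plate. I'll ease the push and turn clockwise 45° first.

Call:
drive_tool(steps=[{"tx":0,"ty":0,"tz":-0.008,"turn":0,"jaw":0},{"tx":0,"ty":0,"tz":-0.008,"turn":0.025,"jaw":0},{"tx":0,"ty":0,"tz":-0.008,"turn":0.05,"jaw":0},{"tx":0,"ty":0.001,"tz":-0.008,"turn":0.075,"jaw":0},{"tx":0,"ty":0.001,"tz":-0.008,"turn":0.1,"jaw":0},{"tx":0,"ty":0.001,"tz":-0.008,"turn":0.125,"jaw":0},{"tx":0,"ty":0.002,"tz":-0.008,"turn":0.15,"jaw":0},{"tx":0,"ty":0.002,"tz":-0.008,"turn":0.175,"jaw":0},{"tx":-0.001,"ty":0.002,"tz":-0.008,"turn":0.2,"jaw":0},{"tx":-0.001,"ty":0.002,"tz":-0.008,"turn":0.225,"jaw":0},{"tx":-0.001,"ty":0.002,"tz":-0.008,"turn":0.25,"jaw":0},{"tx":-0.001,"ty":0.002,"tz":-0.008,"turn":0.25,"jaw":0}])

```text
t: 14.45
tool_pos: [0.4463, -0.0789, 0.1271]
orientation: [1.218, 2.889, 0.0]
force: [-4.5, -0.3, 16.5]
opening: 0.0097
```

```bash
python3 -c "
from h import *
s=robot.read_state(); print(s['t'],s['tool_pos'],s['orientation'],s['force'],s['wrist_torque'],s['opening'],s['q'].round(2))"; python3 look.py wrist 14;python3 look.py top 14
python3 - <<'E'
import cv2
a=cv2.imread('pics/top14.png')[220:280,240:320]; cv2.imwrite('pics/t14z.png',cv2.resize(a,None,fx=7,fy=7,interpolation=cv2.INTER_CUBIC))
E
```

```text
14.45 [ 0.44630003 -0.07886796  0.12707172] [1.21813524e+00 2.88940610e+00 2.92535384e-04] [-4.53511559 -0.28210395 16.50842505] [-0.09712535  0.7183485   0.09925579] 0.009720813939647178 [-0.29 -0.22  2.   -0.    1.36 -1.06]
14.45 [ 0.44630003 -0.07886796  0.12707172] [1.21813524e+00 2.88940610e+00 2.92535384e-04] [-4.53511559 -0.28210395 16.50842505] [-0.29 -0.22  2.   -0.    1.36 -1.06]
14.5 [ 0.44631693 -0.07883312  0.12707934] [1.21507388e+00 2.89066218e+00 3.32906834e-04] [-3.30596501 -0.4790825  17.92197122] [-0.29 -0.22  2.   -0.    1.36 -1.06]
```

View pics/wrist14.png

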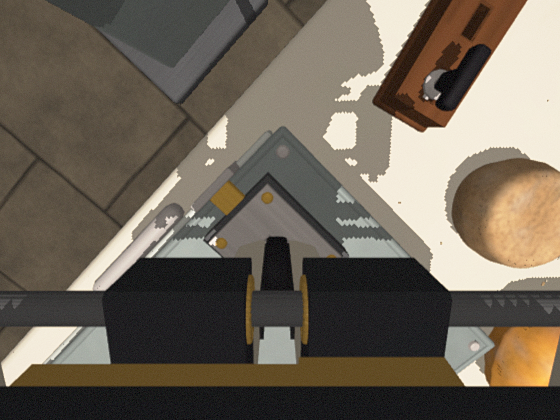

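View pics/t14z.png

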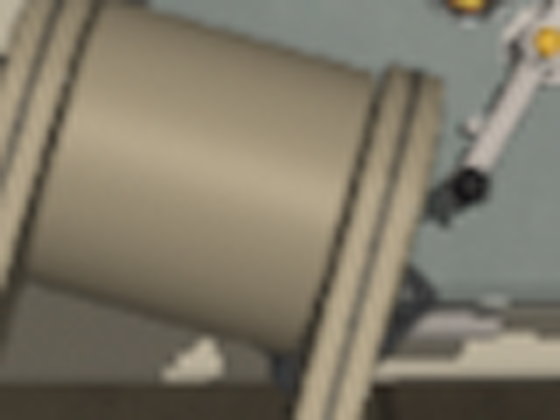

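The key turned and the bolt, at about (228,195), has drawn back inside the keeper. I'll continue the turn to the stop.

Call:
drive_tool(steps=[{"tx":0,"ty":0.001,"tz":0,"turn":0.025,"jaw":0},{"tx":0,"ty":0.001,"tz":0,"turn":0.05,"jaw":0},{"tx":0,"ty":0.002,"tz":0,"turn":0.075,"jaw":0},{"tx":0,"ty":0.002,"tz":0,"turn":0.1,"jaw":0},{"tx":0,"ty":0.003,"tz":0,"turn":0.125,"jaw":0},{"tx":0,"ty":0.003,"tz":0,"turn":0.15,"jaw":0},{"tx":0,"ty":0.003,"tz":0,"turn":0.175,"jaw":0},{"tx":0,"ty":0.003,"tz":0,"turn":0.2,"jaw":0},{"tx":0,"ty":0.003,"tz":0,"turn":0.225,"jaw":0},{"tx":0,"ty":0.003,"tz":0,"turn":0.25,"jaw":0},{"tx":0,"ty":0.003,"tz":0,"turn":0.25,"jaw":0}])

```text
t: 15.65
tool_pos: [0.4465, -0.0788, 0.1271]
orientation: [2.232, 2.204, 0.002]
force: [-6.2, -3.5, 18.2]
opening: 0.0097
```

```bash
python3 -c "
from h import *
s=robot.read_state(); print(s['t'],s['tool_pos'],s['orientation'],np.degrees(2*np.arctan2(s['orientation'][1],s['orientation'][0])),s['force'],s['wrist_torque'],s['opening'],s['q'].round(2))"; python3 look.py wrist 15
```

```text
15.65 [ 0.44648473 -0.07877469  0.12705172] [2.23161966e+00 2.20358853e+00 1.60093586e-03] 89.2757751856206 [-6.22406937 -3.46022277 18.18378568] [-0.6941126   1.28150034  0.15892627] 0.009719315765363827 [-0.29 -0.22  2.   -0.    1.36 -0.27]
15.65 [ 0.44648473 -0.07877469  0.12705172] [2.23161966e+00 2.20358853e+00 1.60093586e-03] [-6.22406937 -3.46022277 18.18378568] [-0.29 -0.22  2.   -0.    1.36 -0.27]
```

View pics/wrist15.png

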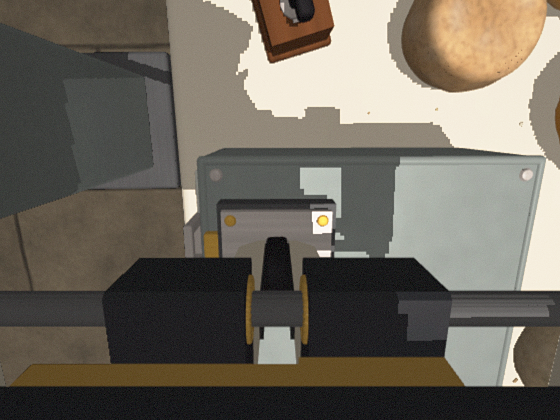

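The tool has turned 90° but the torque is only 0.16 Nm. Key-to-slot play means the plug isn't at its stop yet, so I'll turn further and watch the torque.

Call:
drive_tool(steps=[{"tx":0,"ty":0,"tz":0,"turn":0.01,"jaw":0},{"tx":0,"ty":0,"tz":0,"turn":0.02,"jaw":0},{"tx":0,"ty":0,"tz":0,"turn":0.03,"jaw":0},{"tx":0,"ty":0,"tz":0,"turn":0.03,"jaw":0}])

```text
t: 16.1
tool_pos: [0.4465, -0.0788, 0.1271]
orientation: [2.331, 2.098, 0.002]
force: [-6.0, -2.7, 19.1]
opening: 0.0095
```

```bash
cat > st.py <<'E'
from h import *
s=robot.read_state(); print(s['t'],s['tool_pos'],np.degrees(2*np.arctan2(s['orientation'][1],s['orientation'][0])),s['force'],s['wrist_torque'],s['opening'],s['q'].round(3))
E
python3 st.py
```

```text
16.1 [ 0.44653918 -0.07877877  0.12707248] 83.97924522033749 [-5.95248293 -2.67312472 19.12751118] [-0.61646136  1.25249929  0.22081737] 0.009549755408694741 [-0.286 -0.22   1.997 -0.002  1.359 -0.181]
```

Call:
drive_tool(steps=[{"tx":0,"ty":0,"tz":0,"turn":0.01,"jaw":0},{"tx":0,"ty":0,"tz":0,"turn":0.02,"jaw":0},{"tx":0,"ty":0,"tz":0,"turn":0.02,"jaw":0}])

```text
t: 16.4
tool_pos: [0.4466, -0.0787, 0.1271]
orientation: [2.395, 2.024, 0.002]
force: [-6.0, -2.5, 17.5]
opening: 0.0098
```

```bash
python3 st.py
```

```text
16.4 [ 0.44655454 -0.07874126  0.12705886] 80.40211795676107 [-6.02247028 -2.45398295 17.45103011] [-0.64710843  1.19433799  0.54741288] 0.009833503491117595 [-0.286 -0.22   1.997 -0.002  1.359 -0.118]
```

Torque jumped from 0.22 to 0.55 Nm within 3.6°, so the plug is on its stop. I'll hold for half a second and check the picture.

Call:
drive_tool(steps=[{"tx":0,"ty":0,"tz":0,"turn":0,"jaw":0},{"tx":0,"ty":0,"tz":0,"turn":0,"jaw":0},{"tx":0,"ty":0,"tz":0,"turn":0,"jaw":0},{"tx":0,"ty":0,"tz":0,"turn":0,"jaw":0},{"tx":0,"ty":0,"tz":0,"turn":0,"jaw":0}])

```text
t: 16.9
tool_pos: [0.4465, -0.0787, 0.1271]
orientation: [2.394, 2.026, 0.002]
force: [-6.4, -3.0, 19.0]
opening: 0.0095
```

```bash
python3 st.py; python3 look.py wrist 16; python3 look.py side 16; python3 look.py top 16
python3 - <<'E'
from h import *
a=cv2.imread('pics/side16.png')[150:330,230:400]; cv2.imwrite('pics/s16z.png',cv2.resize(a,None,fx=3.3,fy=3.3,interpolation=cv2.INTER_CUBIC))
a=cv2.imread('pics/wrist16.png')[150:300,150:400];a=cv2.convertScaleAbs(a,alpha=1.6,beta=20); cv2.imwrite('pics/w16z.png',cv2.resize(a,None,fx=3,fy=3,interpolation=cv2.INTER_CUBIC))
a=cv2.imread('pics/top16.png')[185:275,180:350]; cv2.imwrite('pics/t16z.png',cv2.resize(a,None,fx=4.7,fy=4.7,interpolation=cv2.INTER_CUBIC))
c=np.load('pics/wrist16_c.npy',allow_pickle=True).item()
kh=np.array([.4472,-.0785]); 
for bx in (-.088,-.095,-.100,-.105,-.110,-.117): print(bx, proj(c,[kh[0]+.055+bx,-.0785,.108]).round(1))
E
```

```text
16.9 [ 0.44654884 -0.07871385  0.12706147] 80.46897302389601 [-6.35080972 -3.0474286  18.97437476] [-0.6245675   1.19242387  0.50208806] 0.00947511604326919 [-0.286 -0.22   1.997 -0.002  1.359 -0.119]
16.9 [ 0.44654884 -0.07871385  0.12706147] [2.39421870e+00 2.02574315e+00 2.33841825e-03] [-6.35080972 -3.0474286  18.97437476] [-0.29 -0.22  2.   -0.    1.36 -0.12]
16.95 [ 0.44653285 -0.07873057  0.12704396] [2.39429108e+00 2.02566816e+00 2.29198492e-03] [-6.38618262 -2.61781924 18.22472482] [-0.29 -0.22  2.   -0.    1.36 -0.12]
17.0 [ 0.4465434  -0.07872685  0.12706162] [2.39428334e+00 2.02568517e+00 2.36594791e-03] [-5.64165264 -2.87112355 18.0195134 ] [-0.29 -0.22  2.   -0.    1.36 -0.12]
-0.088 [2.207e+02 2.539e+02 2.000e-01]
-0.095 [2.091e+02 2.558e+02 2.000e-01]
-0.1 [2.008e+02 2.571e+02 2.000e-01]
-0.105 [1.925e+02 2.584e+02 2.000e-01]
-0.11 [1.842e+02 2.598e+02 2.000e-01]
-0.117 [1.726e+02 2.616e+02 2.000e-01]
```

View pics/w16z.png

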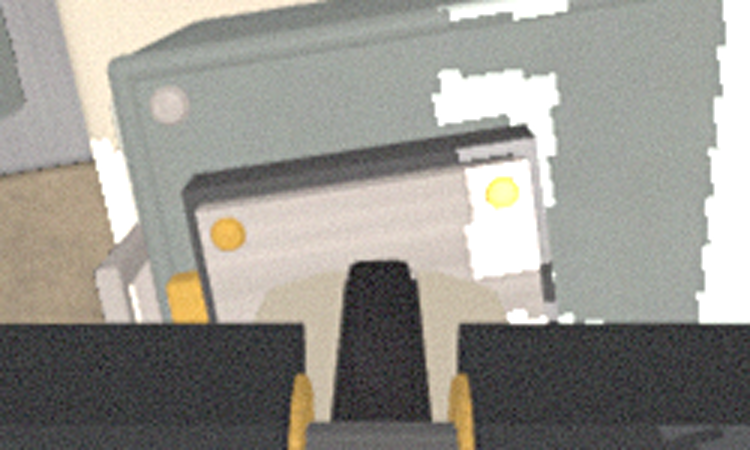

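View pics/s16z.png

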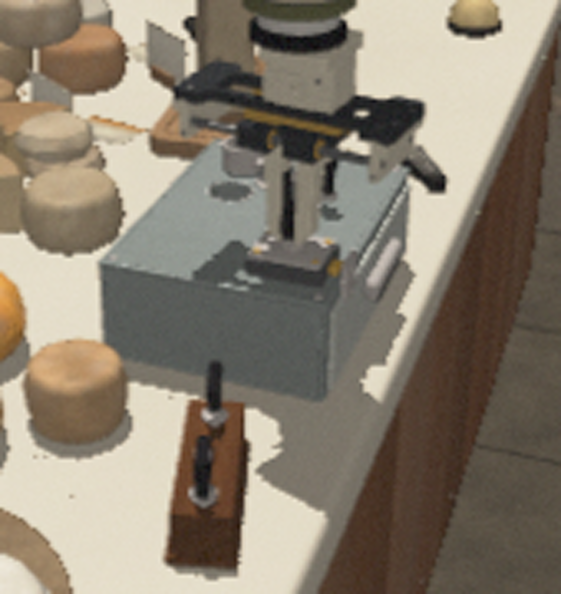

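View pics/t16z.png

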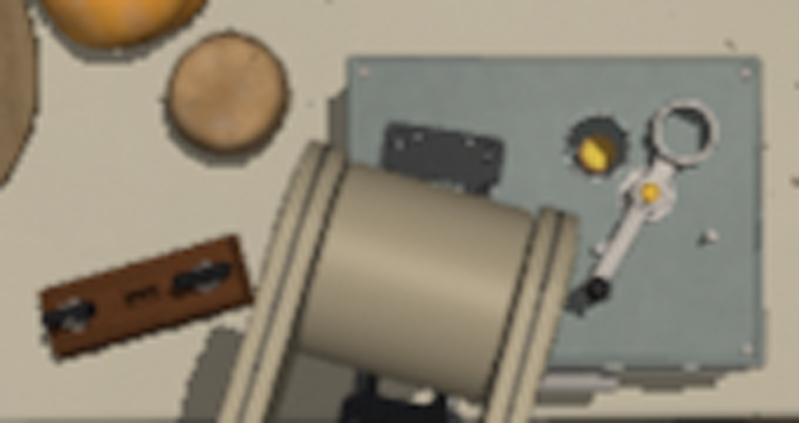

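The bolt end, at zoom (168,300), is well clear of the keeper. The key is held on its stop with steady torque, the other two keys are still standing, the lever is at rest and the coin roll is down the chute. I'm handing in.

```bash
python3 -c "
from plant import robot
print(robot.close_job())"; python3 st.py
```

```text
the job is handed in; nothing more can be done
None
the job is handed in; nothing more can be done
```

The job is done and handed in at about 17 s, with the arm still gripping the key and holding it turned against its spring.

- **Lever and coin roll:** I swung the drop lever to its stop, where the force rose to about 27 N. The roll fell down the chute: its top was measured at z≈0.04 m, well below the box's top. I then let the lever spring back under control, and the pictures show it at rest.
- **Key:** I took the round-bowed key (the middle one) from the block and worked it into the keyhole with a wiggle. It is fully home: its height matched the predicted home height and did not change at 35 N.
- **Turn:** I turned the key clockwise until the torque jumped from 0.22 to about 0.5 Nm, which is the stop. The tool turned 99°, more than the plug's 86°; I put the rest down to play in the slot and give in the grip. The torque stayed at about 0.5 Nm over half a second.
- **Last pictures:** The bolt is clear of the keeper, the other two keys still stand in the block, and the goods around look undisturbed.

- **Limits of the checks:** I had no direct reading of the plug or bolt joints, so I judged them from torque and pictures. A side force of about 6 N stayed on the key while holding. One move was refused for missing numbers and resent, with no effect on the scene.

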